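# Lock the day's silver ingots into the deposit box

## Robot

A 7-joint arm with a two-finger parallel gripper is mounted at the origin on the work surface. World frame = base frame: x ahead of the robot, y to its left, z up, the work surface at z = 0. Lengths are in m, angles in rad, forces in N, time in s.
With the tool pointing down it reaches from about 0.4 to 0.9 m from the base axis. Payload 5.6 kg.
Tool frame: the origin (TCP) lies midway between the tips of the shut fingers; the grasp point (between the pads) lies 19 mm behind it; z points along the fingers, y is the line along which they close (so a half turn about z gives the same grasp; the last joint's range is limited). The gripper opens to 92 mm and grips with 3 to 60 N. Pads are 20 mm wide; open, the fingers measure 128 mm over their backs; the gripper's body (75 mm by 189 mm) begins 69 mm behind the grasp point.
Start: joints at [-1.221, 0.468, -0.012, 1.603, 0.006, 1.071, -0.056], TCP at [0.249, 0.6, 0.215] pointing down, gripper open.
Joint ranges: [-2.53, 2.53], [-0.31, 2.02], [-1.57, 1.55], [0.28, 2.44], [-1.29, 4.43], [0.15, 1.84], [-2.92, 2.92]. Speed limits (rad/s): [2.57, 2.57, 3.14, 3.14, 3.14, 3.14, 3.14].

## Interface

Orientations are given as a 3x3 rotation matrix whose columns are the frame's x, y, z axes.
In Python, from station import env, effector, solver, viewer, workorder, search_frame, tip_of gives the robot as it stands. Calls block until the motion is done:
- env.reach(position, orientation): joint-space move of the TCP to a pose.
- env.movel(position, frame=None, rate=0.15): straight line of the TCP; frame=None keeps the orientation; rate is the mean speed in m/s.
- env.goto_joints(angles): joint-space move.
- effector.release() and effector.grasp(squeeze=None): open the fingers fully, or close them until they stop; squeeze is the grip in N (None keeps the last).
- env.pause(seconds).
- solver.inverse_kinematics(position, orientation): joint angles nearest the present ones, or None.
- env.sense(): the state.
- viewer.read_camera(name): name is "side" or "top"; returns (picture, depth): 384x512x3 uint8, red, green, blue; 384x512 float32, m along the optical axis (not along the pixel's ray), 0 where there is no reading.
- viewer.camera_info(name): a dict with "intrinsics" (3x3 intrinsics, pixels), "eye" and "rotation" of the camera in the world. Camera axes: x right, y up, looking along -z (the intrinsics and any distortion apply to the point x, -y, -z); pixel columns grow to the right and rows downward; lengths in m; the calibration is good to about 2 mm. A picture is of the moment at which its call begins. camera_info takes no time and is no camera call.
A pose or a line that the arm cannot do raises env.PlanningError and nothing moves.
- workorder.finish_job(): hands the job in; it is judged then, once.
Trained networks look in the newest picture that a camera, given by its name, has taken for a name from the list of things; names that differ only in an ending like _2 or _b are one class to them, and where a whole thing is asked for, a point or a joint stands for the part that bears it (a point fixed in the world has none). Each returns a list of dicts, best first, with "score" (0 to 1); they miss things now and then, are a little off and sometimes report something else, mostly with a low value. They report only what shows in the picture. A call takes as long as a camera call. They do not tell look-alikes from the thing itself.
- search_frame(camera, name): "at" ([x, y, z] in m, in world coordinates, good to about 4 mm: the middle of the surface that is visible of it).
- tip_of(camera, name): "at" ([x, y, z] in m, in world coordinates, good to about 4 mm: a listed point, or the origin of a listed thing).
The state is a dict: "t": time; "joint_positions": joint angles; "joint_velocities": joint speeds; "tau": joint torques, N m; "ee_pos": TCP position; "tcp_rot": TCP orientation; "wrist_force": force on the tool from outside, world axes, zero at the start; "moment": the same for the moment, N m; "gripper_width": finger opening in m; "grasp_force": force on a finger pad.
Only numpy, scipy, OpenCV 4.12 (cv2) and the standard library are available. Lean on these libraries where they do the work, as an engineer would, in place of code of your own. Each camera call takes 0.05 s, during which the arm holds its last target. There are 200 camera calls.

## Task

Lift the red locking bar level and straight up until it is clear of both U brackets, and lay it flat on the white soldering board. Then send every silver ingot from the brown mat down the chute, lengthwise so that it does not jam, until all of them lie inside the box, and finally put the bar back, fully home and centred in both brackets. Leave the handpiece, the steel block and the jar where they are.

Things in the scene. Friction and masses are not known exactly. Their poses are not given: they have to be found in the camera images.
- chute: green strongbox with its loading chute, fixed to the bench. Origin on the bench top below the middle of the seated bar; x down the chute (away from the robot), y across it, z up. The box spans x 73 to 278, y -90 to 90 mm; its slick inner floor falls to the back (52 to 12 mm up), fixed clear cover up to 168 mm. Only way in: a 55 mm wide opening at x = 73 where the channel ends; ingots lying across the channel jam there
- mouth (a point): on the chute's channel floor, centre line, below the seated bar, 150 mm above the bench; axes as the chute's. The open channel has brass sides 16 mm high, is 46 mm wide inside, falls along +x at 30 degrees below level, from 65 mm before this point to 73 mm past it. Its white floor is slick (friction about 0.1): an ingot let go lengthwise between the sides slides into the box by itself
- seat (a point): where the bar's centre is when it lies fully home and centred in both brackets, 200 mm above the bench; axes as the chute's, the seated bar lies along y
- bracket_a (a point): middle of the slot bottom of the green U bracket on the chute's +y side, 80 mm from its centre line, 190 mm above the bench; axes as the chute's. The slot is 28 mm wide (x), 10 mm thick (y), open at the top; prongs 8 mm thick (x), their tops 40 mm above this point
- bracket_b (a point): the same for the equal bracket on the chute's -y side
- bar_mid (a point): centre of the loose locking bar: a straight red square bar with steel end caps, 200 mm long, 20 x 20 mm, 0.3 kg, at the start lying in the two U brackets across the chute; its y axis runs along its length
- bar_a (a point): point on the bar's centre line 80 mm from its middle towards its own +y end
- bar_b (a point): point on the bar's centre line 80 mm from its middle towards its own -y end
- board: whitish soldering board, fixed flat on the bench, 250 (x) x 210 (y) x 18 mm thick; origin at the centre of its underside, its top 18 mm higher. It lies to one side of the chute, left or right
- mat: thin dark brown leather mat, fixed, 250 (x) x 210 (y) x 3 mm, on the other side of the chute; the ingots start on it. Origin at the centre of its underside
- ingot1_mid (a point): cast silver ingot number 1: a rounded bar 80 x 30 x 24 mm, about 0.4 kg, lying flat on the brown mat. Point at its centre, 12 mm above its underside; x along its 80 mm length, y across the 30 mm, z up. May be absent (None)
- ingot2_mid (a point): cast silver ingot number 2: a rounded bar 80 x 30 x 24 mm, about 0.4 kg, lying flat on the brown mat. Point at its centre, 12 mm above its underside; x along its 80 mm length, y across the 30 mm, z up. May be absent (None)
- ingot3_mid (a point): cast silver ingot number 3: a rounded bar 80 x 30 x 24 mm, about 0.4 kg, lying flat on the brown mat. Point at its centre, 12 mm above its underside; x along its 80 mm length, y across the 30 mm, z up. May be absent (None)
- ingot4_mid (a point): cast silver ingot number 4: a rounded bar 80 x 30 x 24 mm, about 0.4 kg, lying flat on the brown mat. Point at its centre, 12 mm above its underside; x along its 80 mm length, y across the 30 mm, z up. May be absent (None)
- handpiece: teal rotary handpiece with a black polishing wheel, 145 mm long, 22 mm thick, lying on the bench. To be left alone; origin underneath, near its middle; x along it
- benchblock: steel bench block 60 x 60 x 20 mm lying on the bench between robot and chute. To be left alone; origin at the centre of its underside
- jar: amber jar with a black lid, 60 mm wide, 70 mm tall, standing on the bench. To be left alone; origin at the centre of its underside
Not all that is in view belongs to the job. What is shaped like the part that bears ingot4_mid but blue is not meant. What is shaped like the part that bears ingot3_mid but yellow is not meant.

How it is judged:
By the outcome, as a careful person would: the job done as asked, in the order asked, and still so for the second after the job is handed in, with the robot touching nothing.
Of ingot1, ingot2, ingot3, ingot4 only 3 to 4 are there at a start; the rules pass over those that are not, and their reading is None.
At some moment in a run one of ingot1, ingot2, ingot3, ingot4 may be knocked a few centimetres aside while the robot is not near it.
It also fails if it takes over 200 s, if anything falls off the work surface, if the arm or the gripper's body presses on something with over 40 N, if the wrist force passes 120 N, or if a joint passes its speed limit or range.

## Working session

There is one attempt and no reset: what is moved stays moved. The work goes in short steps, each a Python script; the robot and the scene stay as the last script left them, time stands still between calls to the robot, and variables do not carry over. Pictures are saved under pics/ and viewed, at most 14 in all, crops included, and the job is handed in when it is done.

```bash
ls; mkdir -p pics
python3 - <<'E'
from station import *
import cv2,numpy as np
for c in("side","top"):
    p,d=viewer.read_camera(c); cv2.imwrite(f"pics/{c}0.png",p[...,::-1]); np.savez(f"pics/{c}0.npz",p=p,d=d)
    i=viewer.camera_info(c); print(c,np.round(i["intrinsics"],1).tolist(),np.round(i["eye"],3),np.round(i["rotation"],3).tolist(),[k for k in i])
    for n in "chute mouth seat bracket_a bracket_b bar_mid bar_a bar_b board mat ingot1_mid handpiece benchblock jar".split():
        print(n,[(np.round(r["at"],3).tolist(),round(r["score"],2)) for r in tip_of(c,n)][:7])
print(env.sense()["t"])
E
```

```text
pics
side [[405.6, 0.0, 255.4], [0.0, 405.6, 194.8], [0.0, 0.0, 1.0]] [ 0.107 -0.496  0.966] [[0.81, 0.45, -0.377], [-0.587, 0.621, -0.519], [0.001, 0.642, 0.767]] ['intrinsics', 'eye', 'rotation']
chute [([0.534, -0.014, -0.002], 0.63)]
mouth [([0.537, -0.01, 0.151], 0.71)]
seat [([0.534, -0.013, 0.205], 0.76)]
bracket_a [([0.531, -0.091, 0.191], 0.68), ([0.542, 0.07, 0.188], 0.63)]
bracket_b [([0.531, -0.091, 0.191], 0.68), ([0.542, 0.07, 0.188], 0.63)]
bar_mid [([0.535, -0.013, 0.201], 0.62)]
bar_a [([0.527, -0.095, 0.201], 0.92), ([0.535, 0.064, 0.203], 0.57), ([0.703, 0.281, -0.001], 0.28)]
bar_b [([0.527, -0.095, 0.201], 0.92), ([0.535, 0.064, 0.203], 0.57), ([0.703, 0.281, -0.001], 0.28)]
board [([0.503, -0.3, -0.002], 0.57)]
mat [([0.501, 0.3, -0.001], 0.71)]
ingot1_mid [([0.431, 0.257, 0.014], 0.87)]
handpiece [([0.701, -0.285, -0.006], 0.59)]
benchblock [([0.365, -0.028, 0.003], 0.64)]
jar [([0.703, 0.282, 0.004], 0.68)]
top [[450.4, 0.0, 254.7], [0.0, 450.4, 191.0], [0.0, 0.0, 1.0]] [0.386 0.066 1.245] [[-0.014, 0.992, -0.125], [-1.0, -0.013, 0.003], [0.001, 0.125, 0.992]] ['intrinsics', 'eye', 'rotation']
chute [([0.534, -0.013, -0.001], 0.9)]
mouth [([0.541, 0.07, 0.194], 0.74), ([0.534, -0.011, 0.151], 0.64)]
seat [([0.532, -0.01, 0.203], 0.94)]
bracket_a [([0.528, -0.092, 0.191], 0.88), ([0.538, 0.07, 0.194], 0.6)]
bracket_b [([0.528, -0.092, 0.191], 0.88), ([0.538, 0.07, 0.194], 0.6)]
bar_mid [([0.534, -0.012, 0.195], 0.58), ([0.538, 0.07, 0.191], 0.44)]
bar_a [([0.527, -0.095, 0.204], 0.89), ([0.537, 0.071, 0.203], 0.67)]
bar_b [([0.527, -0.095, 0.204], 0.89), ([0.537, 0.071, 0.203], 0.67)]
board [([0.504, -0.298, 0.004], 0.6)]
mat [([0.498, 0.301, -0.003], 0.77)]
ingot1_mid []
handpiece [([0.7, -0.279, -0.0], 0.82), ([0.565, 0.33, 0.015], 0.4)]
benchblock [([0.362, -0.024, -0.0], 0.72)]
jar [([0.704, 0.28, -0.004], 0.92), ([0.697, -0.28, -0.001], 0.33)]
1.5
```

View pictures.

View pics/side0.png

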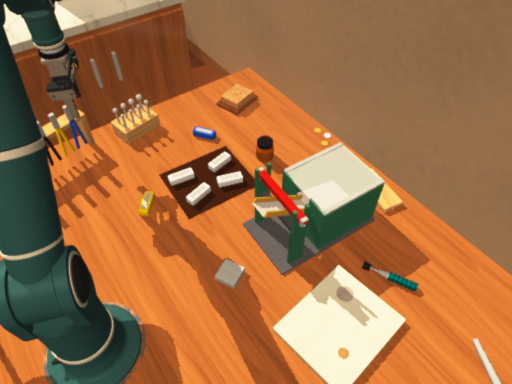

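View pics/top0.png

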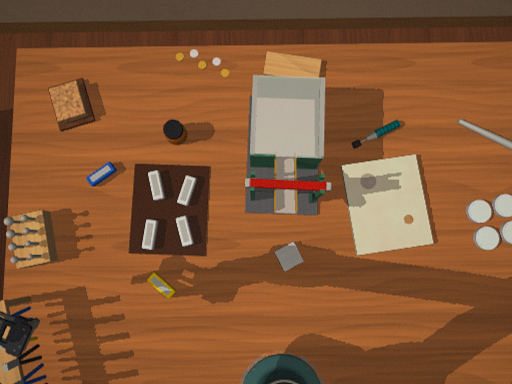

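The top view shows four white ingots on the mat at about (156,185), (187,190), (149,234) and (184,231). The blue look-alike is at (100,174), the yellow one at (160,285), the red bar at (287,184), and the board at (388,205). The networks agree with this. Next I'll fit the geometry from depth.

```bash
cat > h.py <<'E'
from station import *
import cv2,numpy as np
def cloud(c,p,d):
    i=viewer.camera_info(c);K=i["intrinsics"];v,u=np.mgrid[:d.shape[0],:d.shape[1]]
    q=np.stack([(u-K[0,2])/K[0,0]*d,-(v-K[1,2])/K[1,1]*d,-d],-1)
    w=q@np.array(i["rotation"]).T+i["eye"]; w[d==0]=np.nan; return w
def snap(c,save=None):
    p,d=viewer.read_camera(c)
    if save: cv2.imwrite(save,p[...,::-1])
    return p,cloud(c,p,d)
def rects(mask,w,amin):
    n,l=cv2.connectedComponents(mask.astype(np.uint8)); out=[]
    for k in range(1,n):
        m=l==k
        if m.sum()<amin: continue
        P=w[m]; (c,s,a)=cv2.minAreaRect((P[:,:2]*1000).astype(np.float32)); 
        if s[0]<s[1]: s=s[::-1]; a+=90
        a=(a+90)%180-90
        out.append((np.array(c)/1000,np.round(s,0),np.deg2rad(a),float(np.nanmedian(P[:,2])),int(m.sum())))
    return out
def ingots(c="top",save=None,pw=None):
    p,w=pw or snap(c,save); p=p.astype(int)
    with np.errstate(invalid="ignore"):
        m=(w[...,2]>.016)&(w[...,2]<.04)&(abs(w[...,0]-.5)<.16)&(abs(w[...,1]-.3)<.15)&(p.max(-1)-p.min(-1)<60)
    return rects(m,w,100)
def bar(c="top",pw=None):
    p,w=pw or snap(c); p=p.astype(int)
    m=(p[...,0]>120)&(p[...,1]<60)&(p[...,2]<60)&(w[...,2]>.02)
    return rects(m,w,100)
def yawR(a,tilt=0):
    "tool down, tool y (closing) at world heading a; "
    y=np.array([np.cos(a),np.sin(a),0]);z=np.array([0,0,-1.]);return np.stack([np.cross(y,z),y,z],1)
E
python3 - <<'E'
from h import *
for c in("top","side"):
    f=np.load(f"pics/{c}0.npz");pw=(f["p"],cloud(c,f["p"],f["d"]))
    print(c,"ingots",*ingots(pw=pw),"bar",*bar(pw=pw),sep="\n")
    p,w=pw; pi=p.astype(int)
    z=w[...,2]
    # board
    m=(abs(w[...,0]-.503)<.2)&(abs(w[...,1]+.3)<.2)&(z>.010)&(z<.026)
    print("board",*rects(m,w,1000),sep="\n")
    m=(abs(w[...,0]-.503)<.09)&(abs(w[...,1]+.3)<.07); print("board z pct",np.percentile(z[m],[1,50,99]))
    # dark green prongs
    m=(z>.215)&(z<.25)&(pi[...,1]>pi[...,0])&(abs(w[...,0]-.53)<.06)&(abs(w[...,1]+.01)<.13); print("prongs",*rects(m,w,3),sep="\n")
    m=(z>.13)&(z<.19)&(z>0)&(abs(w[...,0]-.67)<.2)&(abs(w[...,1]+.01)<.13)&(w[...,0]>.59); print("cover",*rects(m,w,300),sep="\n")
for y in (-.02,):
    R=yawR(-.06); 
    print(R.round(2).tolist(), solver.inverse_kinematics([.534,-.012,.194],R),solver.inverse_kinematics([.534,-.012,.194],yawR(-.06+np.pi)))
E
```

```text
top
ingots
(array([0.55973096, 0.33456003]), array([80., 31.]), np.float64(0.21205331962544827), 0.02592613691533996, 328)
(array([0.54500781, 0.25062732]), array([80., 31.]), np.float64(-0.325659727052323), 0.026229862781321778, 328)
(array([0.4343645 , 0.25652237]), array([80., 31.]), np.float64(0.25814671256129446), 0.026349735317016343, 331)
(array([0.4262832 , 0.35100595]), array([79., 32.]), np.float64(-0.15139125374913492), 0.026374715370722113, 339)
bar
(array([ 0.53592474, -0.01367585]), array([175.,  32.]), np.float64(1.5498597527271842), 0.20948182117755487, 621)
board
(array([ 0.5005462 , -0.29777545]), array([251., 212.]), np.float64(0.13576786082607709), 0.017607479469011977, 6949)
board z pct [0.01227356 0.01770034 0.02306292]
prongs
(array([0.55462878, 0.06768964]), array([7., 7.]), np.float64(-0.013725399626050377), 0.22911686473676307, 16)
(array([ 0.54624377, -0.09068317]), array([9., 6.]), np.float64(1.4921889993215183), 0.22974313947769365, 19)
(array([0.51934247, 0.07042795]), array([8., 7.]), np.float64(-0.024542893657843234), 0.2299933351642076, 19)
(array([ 0
[... 1072 characters left out ...]
616439912962, 22)
(array([0.51925732, 0.06720918]), array([9., 8.]), np.float64(0.9440697671975601), 0.22464072282520076, 20)
(array([ 0.54787506, -0.09280305]), array([11.,  9.]), np.float64(1.494703289706662), 0.2261840677473962, 33)
(array([ 0.51063611, -0.0920304 ]), array([8., 6.]), np.float64(1.3375927643585275), 0.22528262342195904, 23)
cover
(array([ 0.7099007 , -0.02151839]), array([209., 184.]), np.float64(-0.054136072848858234), 0.16487089819281664, 4537)
[[0.06, 1.0, 0.0], [1.0, -0.06, 0.0], [0.0, 0.0, -1.0]] [-0.53120935  0.32268257  0.59801961  1.93847158 -0.22204387  0.94535239
  0.11381564] [ 0.89484139  0.70918535 -1.31584224  1.85356727  0.745237    1.19236942
  2.40788879]
```

```bash
cat >> h.py <<'E'
O=np.array([.5335,-.0115,0]); Y=-.0535
C=np.array([[np.cos(Y),-np.sin(Y),0],[np.sin(Y),np.cos(Y),0],[0,0,1]])
ch=lambda x,y,z:O+C@np.array([x,y,z])/1000
D=np.array([np.cos(np.pi/6),0,-.5]);N=np.array([.5,0,np.cos(np.pi/6)])
def chR(s): # tilted drop orientation, closing along s*chute y
    y=C@np.array([0,s,0.]);z=-(C@N);return np.stack([np.cross(y,z),y,z],1)
def drop(s,h): return ch(*(np.array([0,0,150])+s*D+h*N))
BP=np.array([.501,-.298,0]);BY=.135
def st(*k):
    s=env.sense();print("t",round(s["t"],1),"p",np.round(s["ee_pos"],4),"w",round(s["gripper_width"],4),"g",round(s["grasp_force"],1),"F",np.round(s["wrist_force"],1),"M",np.round(s["moment"],2),*k)
E
python3 - <<'E'
from h import *
for n,p,R in [("bar",ch(0,0,194),yawR(Y)),("up",ch(0,0,280),yawR(Y)),("lay+",BP+[0,0,.0225],yawR(BY+np.pi/2)),("lay-",BP+[0,0,.0225],yawR(BY-np.pi/2)),
  ("drop+",drop(-25,19),chR(1)),("drop-",drop(-25,19),chR(-1)),("hov+",drop(-25,110),chR(1)),("hov-",drop(-25,110),chR(-1)),("ing+",np.array([.43,.256,.013]),yawR(.258+np.pi/2)),("ing-",np.array([.43,.256,.013]),yawR(.258-np.pi/2)),("ing-",np.array([.56,.334,.2]),yawR(.258-np.pi/2))]:
    q=solver.inverse_kinematics(p,R);print(n,None if q is None else np.round(q,2))
env.movel(np.array([.249,.6,.33]),rate=.2)
env.reach(ch(0,0,330),yawR(Y)); effector.release()
env.movel(ch(0,0,230),rate=.15); st()
p,w=snap("side","pics/s1.png"); cv2.imwrite("pics/s1c.png",cv2.resize(p[130:280,200:400,::-1],(800,600)))
E
```

```text
bar [-0.53  0.32  0.6   1.94 -0.22  0.94  0.12]
up [-0.57  0.22  0.63  1.85 -0.14  1.12  0.05]
lay+ [ 0.18  0.64  0.39  1.91 -0.38  0.66  2.51]
lay- [-0.22  0.86  0.98  1.93 -0.94  0.89 -0.17]
drop+ [-0.18  0.61  0.23  1.58 -0.14  1.49  1.61]
drop- [-0.52  0.72  0.76  1.61 -0.38  1.54 -1.27]
hov+ [-0.18  0.61  0.25  1.39 -0.14  1.68  1.61]
hov- [-0.49  0.72  0.8   1.41 -0.37  1.73 -1.28]
ing+ [-0.57  0.54 -0.04  2.09  0.04  0.52  1.18]
ing- [-0.95  0.57  0.43  2.11 -0.44  0.55 -1.51]
ing- [-1.    0.53  0.58  1.64 -0.32  1.07 -1.64]
t 5.7 p [ 0.5341 -0.0116  0.2307] w 0.0919 g 0.0 F [-0.  -0.4  1.2] M [-0.1   0.07 -0.01]
```

View pics/s1c.png

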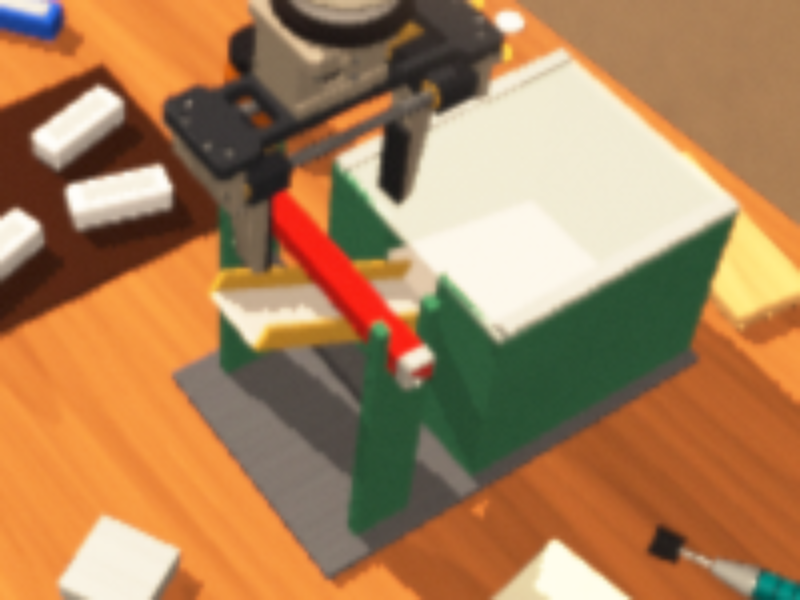

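The open fingers straddle the bar at its middle: the near finger is over the channel at (262,260) and the far one at (395,190). The pads reach to the tips. I'll descend and grip.

Run:
```python
from h import *
env.movel(ch(0,0,194),rate=.05); st()
effector.grasp(35); env.pause(.3); st()
env.movel(ch(0,0,199),rate=.03); st()
env.movel(ch(0,0,265),rate=.06); st()
p,w=snap("side"); cv2.imwrite("pics/s2c.png",cv2.resize(p[110:260,200:400,::-1],(800,600)))
```

```text
t 6.6 p [ 0.5337 -0.0116  0.1941] w 0.092 g 0.0 F [-0.1 -0.4  0.7] M [-0.09  0.04  0.  ]
t 8.0 p [ 0.5335 -0.0115  0.194 ] w 0.02 g 35.0 F [ 0.2 -0.6 -0.2] M [-0.06  0.18  0.01]
t 8.3 p [ 0.5335 -0.0115  0.199 ] w 0.0199 g 35.0 F [-0.5 -0.4 -4. ] M [-0.07  0.08  0.  ]
t 9.5 p [ 0.5332 -0.0115  0.2646] w 0.0196 g 35.0 F [-0.5 -0.4 -2.8] M [-0.06  0.1   0.04]
```

View pics/s2c.png

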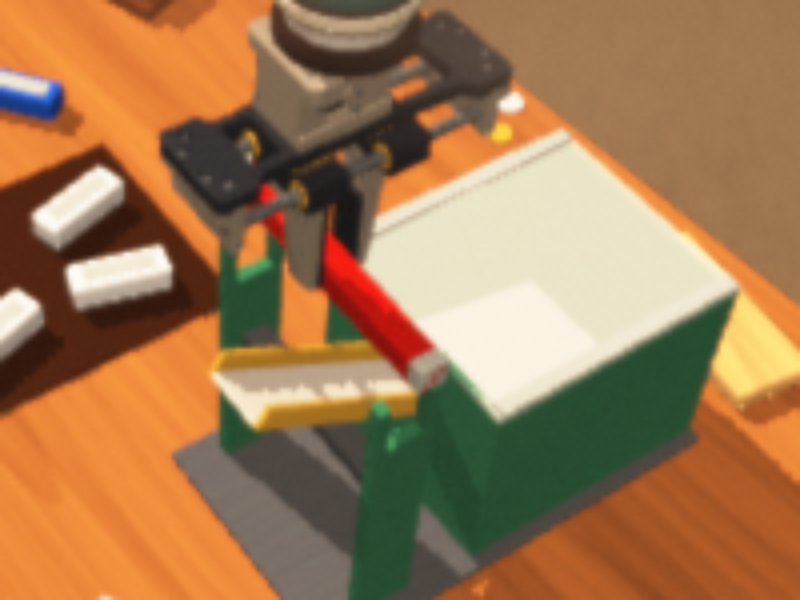

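The bar is in the gripper, level, and clear of both brackets (end cap at (428,370), prong tops at (385,415)). Now I'll lay it on the board.

Run:
```python
from h import *
R=yawR(BY-np.pi/2)
env.movel(ch(0,0,320),rate=.12)
env.reach(BP+[0,0,.2],R); 
env.movel(BP+[0,0,.06],rate=.12); st()
env.movel(BP+[0,0,.0225],rate=.03); st()
effector.release(); env.pause(.2); st()
env.movel(BP+[0,0,.2],rate=.2)
env.reach(np.array([.45,-.1,.4]),R); st()
pw=snap("top","pics/t3.png"); print(*bar(pw=pw),*ingots(pw=pw),sep="\n")
```

```text
t 12.7 p [ 0.5015 -0.2984  0.0608] w 0.0193 g 35.0 F [ 0.1 -0.4 -2.1] M [ 0.    0.1  -0.04]
t 14.1 p [ 0.5012 -0.2981  0.0227] w 0.0196 g 35.0 F [ 0.2  0.5 -2.3] M [-0.04  0.12  0.04]
t 15.4 p [ 0.501  -0.298   0.0225] w 0.0919 g 0.0 F [-0.3 -0.9 -0.1] M [-0.03  0.14  0.02]
t 17.6 p [ 0.4499 -0.1     0.3996] w 0.0919 g 0.0 F [ 0.3 -0.1 -0.4] M [0.04 0.14 0.02]
(array([0.55989526, 0.33425232]), array([80., 31.]), np.float64(0.22938483910454768), 0.02624495860958198, 328)
(array([0.54486688, 0.25023334]), array([80., 31.]), np.float64(-0.32364917358736767), 0.026138723234945593, 328)
(array([0.43404135, 0.25595953]), array([80., 31.]), np.float64(0.2479335563598678), 0.02650687501781268, 334)
(array([0.42623126, 0.35011838]), array([79., 31.]), np.float64(-0.1441582413865342), 0.026406078728974602, 343)
```

View pics/t3.png

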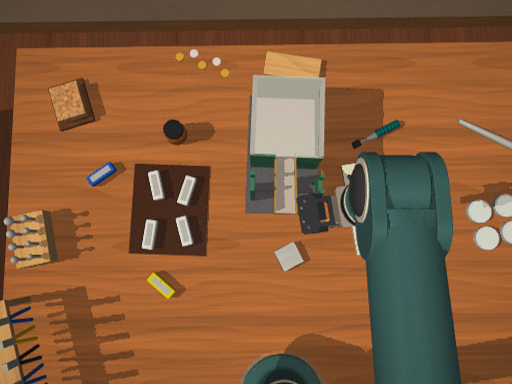

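The board is hidden by the arm here. The four ingots haven't moved, and the channel is open at (285,185). Now the first ingot.

```bash
cat >> h.py <<'E'
def clear(): env.reach(np.array([.40,.05,.42]),yawR(np.pi/2))
def pick(c,a,z=.014):
    R=yawR(a+np.pi/2); c=np.array([c[0],c[1],0.])+[.001,-.001,0]
    env.reach(c+[0,0,.2],R); env.movel(c+[0,0,.06],rate=.2); env.movel(c+[0,0,z],rate=.06)
    effector.grasp(35); env.pause(.2); st("gripped"); env.movel(c+[0,0,.3],rate=.2); st("lifted")
def insert(s=-25,h=19):
    env.reach(drop(s,140),chR(1)); env.movel(drop(s,60),rate=.15); env.movel(drop(s,h),rate=.05); st("in")
def leave(s=-25):
    env.movel(drop(s,140),rate=.2); clear()
E
python3 - <<'E'
from h import *
clear()
pw=snap("side","pics/s4.png"); print("bar",*bar("side",pw=pw),sep="\n")
L=ingots(); print(*L,sep="\n")
t=min(L,key=lambda r:np.hypot(r[0][0]-.434,r[0][1]-.256))
pick(t[0],t[2]); insert()
p,w=snap("side"); cv2.imwrite("pics/s5c.png",cv2.resize(p[110:260,200:400,::-1],(800,600)))
E
```

```text
bar
(array([0.03272668, 0.60185358]), array([35., 18.]), np.float64(0.2875603780500813), 0.09159396809019127, 169)
(array([ 0.49850266, -0.29994415]), array([174.,  18.]), np.float64(0.1314301789439617), 0.03780003236847429, 545)
(array([0.56012537, 0.33393311]), array([80., 31.]), np.float64(0.20944913090875747), 0.02595867419051001, 331)
(array([0.54480475, 0.25055849]), array([80., 31.]), np.float64(-0.32422335111838874), 0.025845772929976918, 326)
(array([0.43395282, 0.25598653]), array([80., 30.]), np.float64(0.2559022669736029), 0.026474649347246082, 336)
(array([0.42633557, 0.35043839]), array([80., 32.]), np.float64(-0.16881897992261344), 0.02631744380424994, 341)
t 24.0 p [0.435  0.2551 0.014 ] w 0.0296 g 35.0 F [-0.6  0.  -0.1] M [0.09 0.01 0.01] gripped
t 25.6 p [0.4344 0.2546 0.2991] w 0.0294 g 35.0 F [-0.1  0.6 -3.5] M [ 0.03  0.01 -0.01] lifted
t 28.4 p [ 0.5216 -0.0109  0.1791] w 0.0296 g 35.0 F [-0.5 -0.4 -3.9] M [-0.05 -0.94  0.02] in
```

View pics/s5c.png

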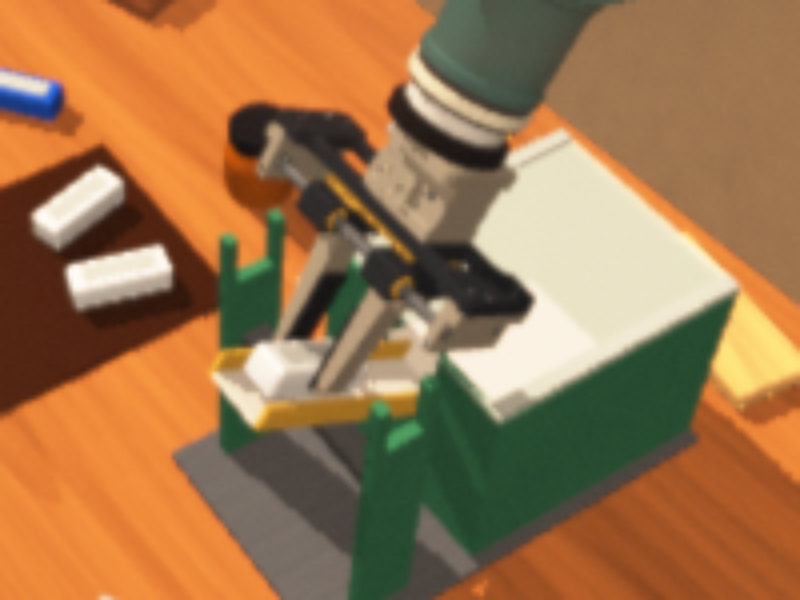

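View pics/s4.png

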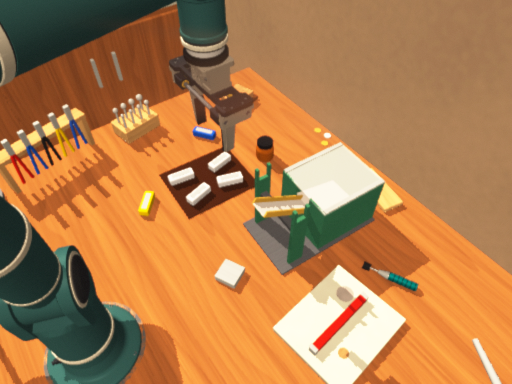

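The bar lies flat on the board at (340,323). The ingot is in the channel between the brass sides, lined up lengthwise. I'll release it.

Run:
```python
from h import *
effector.release(); env.pause(.5); st()
leave(); 
p,w=snap("side"); print(*ingots(),sep="\n"); cv2.imwrite("pics/s6c.png",cv2.resize(p[130:280,200:400,::-1],(800,600)))
```

```text
t 29.9 p [ 0.5214 -0.0109  0.1789] w 0.0919 g 0.0 F [ 0.1  0.5 -0.5] M [-0.01 -0.47  0.02]
(array([0.58166211, 0.2102079 ]), array([80., 31.]), np.float64(-0.32694483543634073), 0.026119859129156264, 327)
(array([0.55988293, 0.33444171]), array([80., 31.]), np.float64(0.2297864437969316), 0.02584402590118695, 330)
(array([0.42630185, 0.35068036]), array([79., 32.]), np.float64(-0.13875149174145535), 0.02607370079471516, 340)
```

View pics/s6c.png

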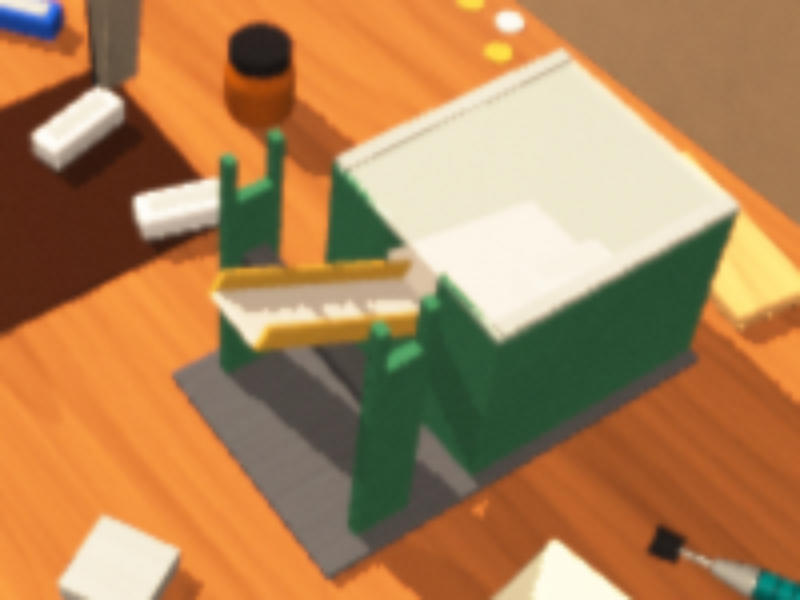

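The channel is empty, so the first ingot went into the box. One ingot was knocked aside and is now at (0.582, 0.210). I'll do the remaining three, re-detecting before each pick.

Run:
```python
from h import *
for k in range(3):
    L=ingots(); print(len(L),*L,sep="\n")
    if not L: break
    t=min(L,key=lambda r:r[0][1]); assert t[1][0]>75 and t[1][1]<36
    pick(t[0],t[2])
    assert .026<env.sense()["gripper_width"]<.034
    insert(); effector.release(); env.pause(.5); leave()
    p,w=snap("side",f"pics/s7_{k}.png")
    q=np.array([ch(x,0,150-x*.577) for x in range(-50,60,10)])
    m=(abs((w-O)@C[:,0])<.06)&(abs((w-O)@C[:,1])<.018)
    h=((w-O)@C-[0,0,.15])@N
    hh=h[m&(h>-.02)&(h<.05)]; print("channel height pct",np.percentile(hh,[5,50,95]).round(3),len(hh)); 
    if np.percentile(hh,90)>.02: print("blocked?"); break
print(ingots()); st()
cv2.imwrite("pics/s7c.png",p[...,::-1])
```

```text
3
(array([0.58187677, 0.21009158]), array([80., 30.]), np.float64(-0.32191492308550806), 0.025635317157331028, 322)
(array([0.56063806, 0.33436963]), array([81., 31.]), np.float64(0.242142912043654), 0.026139529075234202, 324)
(array([0.42608218, 0.34982172]), array([79., 31.]), np.float64(-0.1400480517181604), 0.026353172367255318, 342)
t 36.0 p [0.5829 0.2092 0.014 ] w 0.0299 g 35.0 F [0.6 0.7 0.3] M [ 0.17 -0.1   0.04] gripped
t 37.6 p [0.5822 0.2088 0.2987] w 0.0295 g 35.0 F [-0.1 -0.1 -3.2] M [0.01 0.01 0.01] lifted
t 40.1 p [ 0.5217 -0.0109  0.1792] w 0.0292 g 35.0 F [-0.2 -0.9 -3.2] M [ 0.   -0.83 -0.05] in
channel height pct [-0.001  0.001  0.002] 285
2
(array([0.56050317, 0.33419901]), array([79., 32.]), np.float64(0.23638667243977268), 0.02566275242046112, 327)
(array([0.42615186, 0.3497374 ]), array([79., 30.]), np.float64(-0.12425257697679144), 0.02610187382688056, 339)
t 47.9 p [0.5614 0.3334 0.014 ] w 0.03 g 35.0 F [-0.3  0.9 -0.7] M [0.22 0.01 0.06] gripped
t 49.5 p [0.561  0.3327 0.2986] w 0.0297 g 35.0 F [-0.3 -0.3 -4.5] M [ 0.01 -0.01  0.02] lifted
t 52.4 p [ 0.5217 -0.0108  0.1792] w 0.0296 g 35.0 F [ 0.3  0.4 -4. ] M [-0.05 -0.98  0.04] in
channel height pct [-0.001  0.001  0.002] 291
1
(array([0.42620239, 0.35028403]), array([80., 31.]), np.float64(-0.14932184442408883), 0.026373637518327442, 339)
t 60.1 p [0.4272 0.3495 0.014 ] w 0.0297 g 35.0 F [ 0.7  1.1 -0.4] M [ 0.22 -0.01  0.02] gripped
t 61.6 p [0.4267 0.3488 0.2989] w 0.0294 g 35.0 F [-0.4 -0.9 -3.1] M [ 0.02 -0.01 -0.  ] lifted
t 64.8 p [ 0.5217 -0.0108  0.1792] w 0.0294 g 35.0 F [ 0.1 -0.3 -3.8] M [-0.04 -0.91 -0.01] in
channel height pct [-0.001  0.001  0.003] 284
[]
t 68.1 p [0.4008 0.049  0.4195] w 0.092 g 0.0 F [ 0.6 -0.1 -0.3] M [-0.01 -0.02  0.02]
```

View pics/s7c.png

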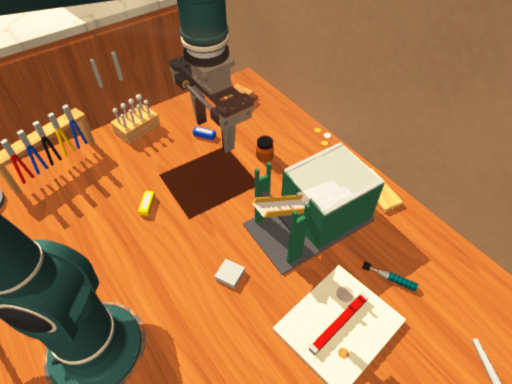

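The mat and channel are empty. The bar lies on the board at (340,323), and the bench items and decoys haven't moved. Before re-gripping, I'll measure the bar's lengthwise offset and check that the opening is clear.

Run:
```python
from h import *
u=np.array([np.cos(BY),np.sin(BY)]);v=np.array([-u[1],u[0]])
for c in("top","side"):
    p,w=snap(c); d=w[...,:2]-BP[:2]
    if c=="top": cv2.imwrite("pics/t8c.png",cv2.resize(p[60:240,230:450,::-1],(733,600)))
    a=d@u;b=d@v
    m=(w[...,2]>.0335)&(w[...,2]<.045)&(abs(a)<.13)&(abs(b)<.03)
    print(c,m.sum(),"len",np.percentile(a[m],[0.5,99.5]).round(4),"wid",np.percentile(b[m],[1,99]).round(4),"z",np.median(w[m][:,2]).round(4))
    r=[r for r in bar(c,pw=(p,w)) if r[0][1]<-.2]; print([((q[0]-BP[:2])@u,(q[0]-BP[:2])@v,q[2]-BY) for q in r])
    bd=(abs(a)<.13)&(abs(b)<.11)&(w[...,2]>.014)&(w[...,2]<.022); q=rects(bd,w,1000); print("board",q)
    for n in("bar_mid","bar_a","ingot1_mid"): print(n,[(np.round((np.array(x["at"][:2])-BP[:2])@u,4),np.round(x["at"],3),round(x["score"],2)) for x in tip_of(c,n)])
```

```text
top 531 len [-0.1028  0.0935] wid [-0.0088  0.0119] z 0.0376
[(np.float64(-0.002932525566683342), np.float64(0.0015562184288802892), np.float64(-0.008659296669126293))]
board [(array([ 0.50021661, -0.29758984]), array([250., 211.]), np.float64(0.1372668460127634), 0.017647567472598213, 5644)]
bar_mid [(np.float64(-0.0039), array([ 0.497, -0.296,  0.024]), 0.96), (np.float64(0.073), array([ 0.536, -0.013,  0.153]), 0.36)]
bar_a [(np.float64(-0.0823), array([ 0.419, -0.308,  0.034]), 0.81), (np.float64(0.0748), array([ 0.574, -0.282,  0.032]), 0.6)]
ingot1_mid []
side 699 len [-0.1022  0.0951] wid [-0.0102  0.0097] z 0.0378
[(np.float64(-0.0037052257457824683), np.float64(-0.0014999453722384683), np.float64(-0.0048401572183845165))]
board [(array([ 0.50147668, -0.29861377]), array([251., 210.]), np.float64(0.13452845894426785), 0.017940081779174666, 7758)]
bar_mid [(np.float64(-0.0041), array([ 0.497, -0.299,  0.031]), 0.65)]
bar_a [(np.float64(-0.0868), array([ 0.415, -0.311,  0.028]), 0.94), (np.float64(0.0777), array([ 0.578, -0.289,  0.029]), 0.65), (np.float64(0.2783), array([0.703, 0.28 , 0.002]), 0.61)]
ingot1_mid []
```

View pics/t8c.png

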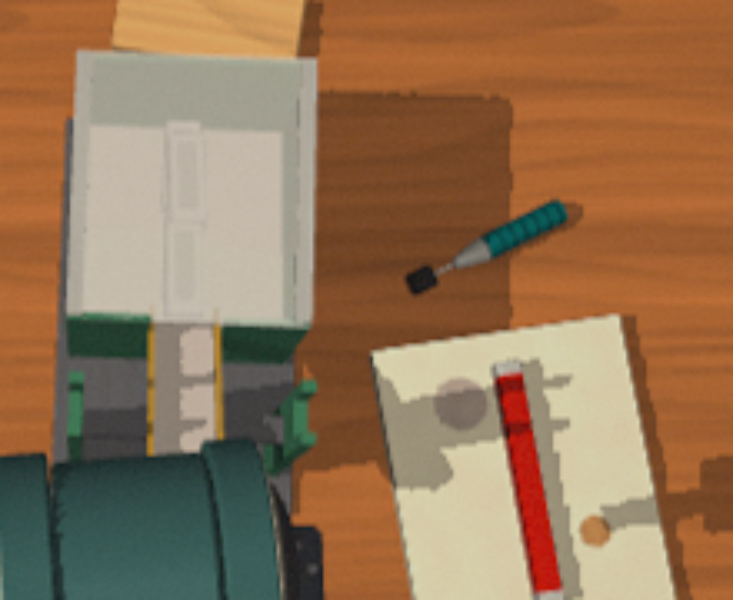

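The cover shows the ingots in a row inside the box, the rear one at (185,170) and the front one at (183,265), and the mouth is free. Two layers fit, and nothing lies elsewhere. The bar sits about 3 mm off the grip centre lengthwise, as it did at the start relative to the brackets, so I'll correct that by +3 mm in chute y when seating it.

Run:
```python
from h import *
R=yawR(BY-np.pi/2)
env.reach(BP+[0,0,.25],R); env.movel(BP+[0,0,.06],rate=.2); env.movel(BP+[0,0,.0225],rate=.05)
effector.grasp(35); env.pause(.2); st(); env.movel(BP+[0,0,.06],rate=.05); env.movel(BP+[0,0,.32],rate=.15); st()
env.reach(ch(0,3,320),yawR(Y)); env.movel(ch(0,3,250),rate=.1); st()
p,w=snap("top"); q,_=snap("side")
cv2.imwrite("pics/b9.png",np.hstack([cv2.resize(p[140:230,230:350,::-1],(400,300)),cv2.resize(q[130:250,220:380,::-1],(400,300))]))
for z in (235,220,210,204,199,194.5): env.movel(ch(0,3,z),rate=.04); st()
```

```text
t 74.1 p [ 0.501  -0.298   0.0225] w 0.0195 g 35.0 F [ 0.3 -0.1  0.2] M [-0.06  0.11 -0.02]
t 76.9 p [ 0.5006 -0.2978  0.3191] w 0.0197 g 35.0 F [ 0.1 -0.3 -2.8] M [-0.    0.14  0.02]
t 78.8 p [ 0.5341 -0.0084  0.2505] w 0.0196 g 35.0 F [ 0.2  0.5 -1.8] M [-0.09  0.08 -0.01]
t 79.5 p [ 0.5336 -0.0085  0.2348] w 0.0199 g 35.0 F [-0.  -0.5 -2.6] M [ 0.05  0.07 -0.  ]
t 80.0 p [ 0.5336 -0.0084  0.2198] w 0.0193 g 35.0 F [ 0.5  0.6 -2.2] M [-0.05  0.06  0.02]
t 80.4 p [ 0.5335 -0.0085  0.2097] w 0.0193 g 35.0 F [ 0.6 -0.3 -2.3] M [ 0.01  0.05 -0.01]
t 80.7 p [ 0.5334 -0.0085  0.2037] w 0.0199 g 35.0 F [-0.3 -0.5 -2.1] M [-0.07  0.11 -0.03]
t 81.0 p [ 0.5334 -0.0085  0.1987] w 0.0198 g 35.0 F [-0.5 -0.4 -2.5] M [-0.05  0.09 -0.02]
t 81.2 p [ 0.5338 -0.0084  0.1945] w 0.0197 g 35.0 F [ 0.5  0.6 -2. ] M [-0.05 -0.   -0.01]
```

View pics/b9.png

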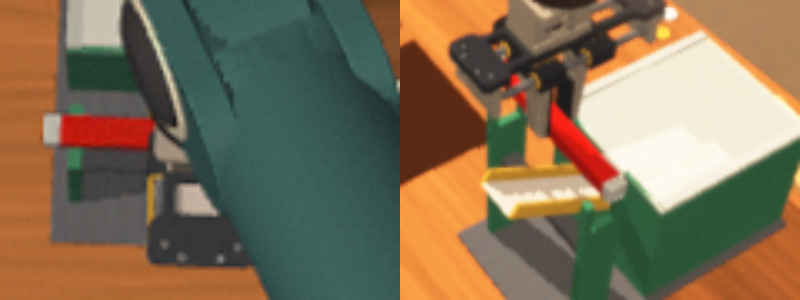

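No contact force appeared on the way down. I'll release, withdraw and check.

Run:
```python
from h import *
effector.release(); env.pause(.3); st()
env.movel(ch(0,3,320),rate=.15); env.reach(np.array([.35,.35,.4]),yawR(np.pi/2)); st()
ims=[]
for c in("top","side"):
    p,w=snap(c); l=(w-O)@C
    m=(abs(l[...,0])<.03)&(abs(l[...,1])<.125)&(l[...,2]>.203)&(l[...,2]<.218)
    for nm,mm in(("bar",m),):
        q=l[mm]; print(c,nm,np.percentile(q[:,1],[.5,99.5]).round(4),"x",np.percentile(q[:,0],[2,98]).round(4),"zfit",np.polyfit(q[:,1],q[:,2],1).round(4),"yaw",np.polyfit(q[:,1],q[:,0],1).round(4))
    q=l[(abs(l[...,0])<.03)&(l[...,2]>.22)&(l[...,2]<.24)&(abs(l[...,1])<.12)]
    for s in(1,-1): z=q[q[:,1]*s>0]; print(" prong",s,np.percentile(z[:,1],[2,50,98]).round(4),"x",(np.percentile(z[:,0],[2,98]).mean()).round(4))
    print([(((np.array(x["at"])-O)@C).round(4),round(x["score"],2)) for n in("bar_mid","bar_a","seat","bracket_a") for x in tip_of(c,n)])
    ims.append(cv2.resize(p[130:250,220:380,::-1],(400,300)))
cv2.imwrite("pics/b10.png",np.hstack(ims))
```

```text
t 82.7 p [ 0.5337 -0.0085  0.1945] w 0.0919 g 0.0 F [-0.1  0.1 -0.3] M [-0.05  0.11  0.02]
t 85.2 p [0.3512 0.349  0.3995] w 0.0918 g 0.0 F [-0.3 -1.1 -0.3] M [-0.04 -0.04  0.  ]
top bar [-0.0983  0.0994] x [-0.0119  0.0085] zfit [-0.0021  0.2093] yaw [-0.0013 -0.002 ]
 prong 1 [0.0767 0.0812 0.0845] x -0.0008
 prong -1 [-0.0841 -0.0789 -0.0741] x -0.0013
[(array([-0.0018,  0.0024,  0.1998]), 0.56), (array([-0.0013, -0.0819,  0.2033]), 0.79), (array([-1.000e-04,  8.630e-02,  2.046e-01]), 0.6), (array([ 0.0023, -0.001 , -0.002 ]), 0.39), (array([0.0007, 0.0017, 0.203 ]), 0.62), (array([0.0025, 0.0828, 0.1913]), 0.85), (array([-0.0015, -0.0821,  0.1914]), 0.85)]
side bar [-0.0995  0.0959] x [-0.02    0.0183] zfit [-0.0008  0.2098] yaw [-0.0027 -0.0009]
 prong 1 [0.0746 0.0779 0.085 ] x 0.0018
 prong -1 [-0.0865 -0.0816 -0.0752] x 0.0002
[(array([1.00e-04, 7.00e-04, 1.99e-01]), 0.58), (array([0.0003, 0.0754, 0.2034]), 0.88), (array([-0.0005, -0.0803,  0.2017]), 0.82), (array([ 1.00e-04, -4.40e-03,  2.01e-01]), 0.73), (array([ 0.0007, -0.0778,  0.1877]), 0.67), (array([0.006 , 0.0809, 0.1885]), 0.57)]
```

View pics/b10.png

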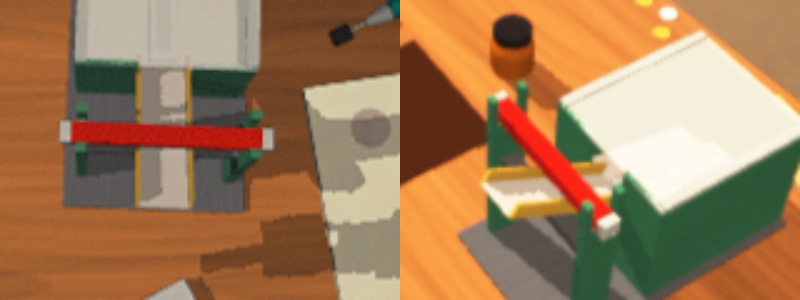

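The bar is home: its top is at 0.2095 m, it is level, and it is centred to within about 1 mm in both brackets. Handing in.

```bash
python3 -c "
from station import *
print(workorder.finish_job())"
```

```text
the job is handed in; nothing more can be done
None
```

The job is handed in: all four ingots went down the chute into the box, and the bar is back home and centred to about 1 mm in both brackets. I could only make out two ingots through the cover, so the other two being inside rests on the mat and channel being empty. The handpiece, steel block and jar were left alone.

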